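# Find the hidden batten under a sprung deck and stand the heavy candle on it

### The arm

A 6-joint arm with a two-finger parallel gripper is mounted at the origin on a cart in front of the work surface, level with it; the furniture and walls round the work are solid. World frame = base frame: x ahead of the robot, y to its left, z up, the work surface at z = 0. Lengths are in m, angles in rad, forces in N, time in s.
With the tool pointing down it reaches from about 0.325 to 0.775 m from the base axis. Payload 5.5 kg.
Tool frame: the origin (TCP) lies at the centre of the arm's flange, where the gripper is bolted on; the fingertips stand 182 mm ahead of it and the grasp point (between the pads) lies 163 mm ahead of it; z points along the fingers, y is the line along which they close (so a half turn about z gives the same grasp; the last joint's range is limited). The gripper opens to 88 mm and grips with 3 to 60 N. Pads are 20 mm wide; open, the fingers measure 115 mm over their backs; the gripper's body (75 mm by 178 mm) begins 61 mm behind the grasp point.
Start: joints at [-0.057, 0.091, 1.231, -0, 1.82, -0.057], TCP at [0.6, -0, 0.405] pointing down, gripper open.
Joint ranges: [-2.87, 2.87], [-0.86, 2.18], [0.17, 2.46], [-1.51, 4.65], [0.06, 2.69], [-2.65, 2.65]. Speed limits (rad/s): [2.57, 2.57, 3.01, 3.14, 3.14, 3.14].

### API

Orientations are given as a unit quaternion [x, y, z, w].
In Python, from plant import bot gives the robot as it stands. The module is installed in compiled form; this text tells all that it offers.
- The arm moves only by the tool play_rows, never from a script. Its argument "moves" is a list of rows, each a list of 5 numbers: the gripper's target within -1 to 1 (fully open at 1, half-way at 0, shut at -1), then the shift along the tool's x, y, z normalised to -1 to 1, where 1 is 60 mm, then the turn about the tool's z normalised to -1 to 1, where 1 is 0.08 rad. In form: [[gripper, x, y, z, spin], ...]. A call has exactly 10 rows; each row shifts and turns the commanded pose from where the row before left it, along the tool's axes as they then stand; what a row does not reach is not made up. A row lasts 1/8 s, in which the tool goes at most 62.5 mm and 10.7 degrees, less where a joint would pass 70% of its speed; a pose out of reach is approached as far as the arm can. A call with a number of a shift or a turn outside -1 to 1 is refused whole. A call with a gripper value outside its range is refused whole. The fingers move at their own pace and stop on an object; the grip force is fixed at half the most. Time passes only in rows, so rows that do not move let the fingers close, or fill a call up. It gives the time, the measured TCP pose, the force, the opening and the grip force at its end, in the units of the state.
- bot.get_obs(): the state, without advancing time (a new reading comes with each control period).
- bot.grab_frame(name): name is "scene" or "side" or "wrist"; returns a dict with "image" (400x640x3 uint8, red, green, blue), "depth" (400x640 float32, m along the optical axis (not along the pixel's ray), 0 where there is no reading), "mtx" (3x3 intrinsics, pixels), "R" (3x3) and "t" (3): a world point X has camera coordinates R X + t. Camera axes: x right, y down, z forward; pixel columns grow to the right and rows downward; lengths in m; the calibration is good to about 2 mm. A picture is of the moment at which its call begins.
- bot.sign_off(): hands the job in; it is judged then, once.
The state is a dict: "time_s": time; "qpos": joint angles; "qvel": joint speeds; "joint_torque": joint torques, N m; "ee_pos": TCP position; "eef_rot": TCP orientation; "wrist_force": force on the tool from outside, world axes, zero at the start; "ft_torque": the same for the moment, N m; "grip_width": finger opening in m; "grip_force": force on a finger pad.
Only numpy, scipy, OpenCV 4.12 (cv2) and the standard library are available. Lean on these libraries where they do the work, as an engineer would, in place of code of your own. Each camera call takes 0.05 s, during which the arm holds its last target. There are 200 camera calls.

### The job

The slatted deck on the table is sprung and sinks under load, except where a hidden cross-batten runs beneath it. Before touching the candle, press gently along the slats with the fingertips to feel where the deck stops giving way; then stand the round green and blue banded candle upright on the deck, squarely over that firm place, so that it does not sink, and let it go. Never set it or press it down where the deck sinks under it, and leave the other things as they are.

Things in the scene. Friction and masses are not known exactly. Their poses are not given: they have to be found in the camera images.
- deck: low fixed deck, 158 mm (x) by 368 mm (y): dark frame, 13 pale slats side by side. Origin: centre of its underside, on the table; z up, y along the row of slats, x along each slat. Slats 130 mm long (x), 25 mm wide, pitch 26 mm, centres at y = -156, -130 ... 0 ... +156 mm; tops at z = 60 mm unloaded; frame reaches z = 50 mm
- deck_top (a point): middle of the deck's unloaded top, 60 mm over its origin. Each slat sinks straight down by itself, up to 9 mm, on springs of about 0.45 N per mm. A hidden batten 12 mm wide runs along x beneath, within 131 mm of the middle in y, new each time: under one slat or two neighbours, never an outermost. A slat over it gives about 1 mm, then is firm (several N per mm)
- candle_striped: round candle banded green, blue and white, 64 mm wide, 84 mm tall with its wick (the full-width body is 65 mm tall), heavy for its size (about 0.6 kg); origin at the centre of its underside, z up. Standing beside the deck on the table, at its left or right. It would sink the unsupported deck by about 5 mm
- silicone_mould: bystander: open round pink silicone mould, 68 mm wide, 51 mm tall; origin at the centre of its underside
- candle_green: bystander: square green and violet candle, 45x46x123 mm, behind the deck; origin at the centre of its underside
- candle_orange: bystander: square yellow and orange candle, 45x45x129 mm, behind the deck; origin at the centre of its underside
- candle_brown: bystander: round brown candle with grey top, 68 mm wide, 88 mm tall, behind the deck; origin at the centre of its underside
- jar_purple: bystander: glass jar with purple wax, 58 mm wide, 72 mm tall, behind the deck; origin at the centre of its underside
- dye_red: bystander: small brown dropper bottle with a red stripe, 34 mm wide, 102 mm tall; origin at the centre of its underside
- dye_blue: bystander: small brown dropper bottle with a blue stripe, 34 mm wide, 102 mm tall; origin at the centre of its underside
There are look-alikes about, which are no part of the job. Of the things like the candle_striped, leave any that is turquoise; of the rest the larger one is meant.

How it is judged:
On the way:
1. the fingertips press the deck before the candle is touched (contact force between the fingers and deck above 1.5 N and distance of candle_striped from where it was at the start of the episode below 0.02 m), for 0.05 s.
At the end, for the whole second after the job is handed in: the candle stands released and at rest on the slats, within 40 mm of the deck's long centre line, upright within 0.05 rad, its underside sunk less than 2.8 mm below the unloaded level of the slats (60 mm above the deck's origin) (x of candle_striped in the frame of deck between -0.04 and 0.04 m and y of candle_striped in the frame of deck between -0.17 and 0.17 m and z of candle_striped in the frame of deck between 0.0572 and 0.063 m and angle between candle_striped's own z axis and vertical below 0.05 rad and linear speed of candle_striped below 0.01 m/s and contact force between the fingers and candle_striped below 0.1 N); the robot touches nothing.
It fails at once if the candle is set or pressed down where the deck sinks: its underside more than 4 mm below the unloaded level of the slats (x of candle_striped in the frame of deck between -0.06 and 0.06 m and y of candle_striped in the frame of deck between -0.175 and 0.175 m and z of candle_striped in the frame of deck below 0.056 m).
It fails at once if the fingers press on the deck with more than 25 N (contact force between the fingers and deck above 25 N).
It fails at once if a bystander is moved by more than 20 mm or tipped (distance of any of silicone_mould, candle_green, candle_orange, candle_brown, jar_purple, dye_red, dye_blue from where it was at the start of the episode above 0.02 m or angle between any of silicone_mould, candle_green, candle_orange, candle_brown, jar_purple, dye_red, dye_blue's own z axis and vertical above 0.3 rad).
It also fails if it takes over 70 s, if anything falls off the work surface, if the arm or the gripper's body presses on something with over 40 N, if the wrist force passes 120 N, or if a joint passes its speed limit or range.

## Working session

There is one attempt and no reset: what is moved stays moved. The work goes in short steps, Python scripts to look and compute and a tool call to move; the robot and the scene stay as the last step left them, time stands still between calls to the robot, and variables do not carry over. Pictures are saved under pics/ and viewed, at most 10 in all, crops included, and the job is handed in when it is done.

Besides the shell and the picture viewer there is one more tool, called after "Request:" in YAML: its name, and indented under it one key for each argument. play_rows: Moves the arm, as the interface text tells. Scaled input: -1 to 1 covers 60 mm each way for a shift and 0.08 rad each way for a turn. Its arguments: {"type":"object","properties":{"moves":{"type":"array"}},"required":["moves"]}

```bash
mkdir -p pics; python3 - <<'E'
from plant import bot
import cv2,numpy as np
for n in ["scene","side"]:
    f=bot.grab_frame(n); cv2.imwrite(f"pics/{n}0.png",f["image"][:,:,::-1]); np.savez(f"{n}0.npz",**f)
    print(n,f["mtx"].tolist(),(-f["R"].T@f["t"]).round(3))
o=bot.get_obs(); print(o)
E
```

```text
scene [[381.6793893098289, 0.0, 319.6182072278084], [0.0, 381.6793893098289, 197.2502819240957], [0.0, 0.0, 1.0]] [0.146 0.859 0.566]
side [[425.5502424635013, 0.0, 318.8966992041316], [0.0, 425.5502424635013, 206.56415254169812], [0.0, 0.0, 1.0]] [ 0.151 -0.989  0.694]
{'time_s': 0.1, 'qpos': array([-5.66972745e-02,  9.17682370e-02,  1.23176492e+00, -3.46458132e-05,
        1.81982416e+00, -5.67037172e-02]), 'qvel': array([-0.00066268, -0.00131604, -0.00061284, -0.00215147,  0.00051605,
       -0.00045282]), 'joint_torque': array([ 2.46603209e-03, -4.47854412e+01, -4.07573140e+01,  6.99365954e-02,
        2.83264846e-02, -6.35370566e-05]), 'ee_pos': array([ 6.00043410e-01, -8.23384810e-06,  4.03629176e-01]), 'eef_rot': array([ 7.07107236e-01,  7.07105775e-01, -6.00069006e-04, -6.47072292e-04]), 'wrist_force': array([ 0.12802446,  0.61758508, -0.90701588]), 'ft_torque': array([ 0.02570693,  0.02229106, -0.01402301]), 'grip_force': 0.0, 'grip_width': 0.08757540239220098}
```

View pics/scene0.png

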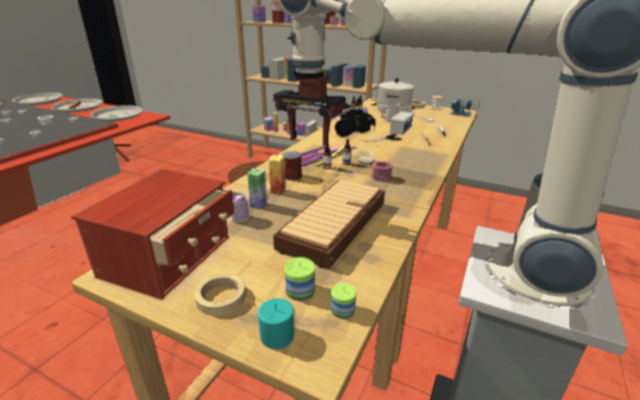

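View pics/side0.png

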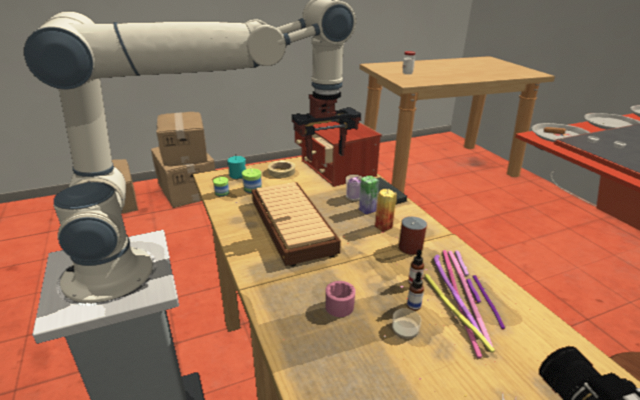

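Candidates in the scene view: large green/blue banded candle (300,278), small banded candle (343,300) and turquoise candle (276,323). Turquoise is excluded and the larger of the rest is meant, so I choose (300,278). The deck is at (332,220). Next I measure both and check a close crop.

```bash
cat > h.py <<'E'
import numpy as np,cv2
def cloud(f):
    K,R,t,d=f["mtx"],f["R"],f["t"],f["depth"]
    v,u=np.indices(d.shape); p=np.stack([(u-K[0,2])/K[0,0]*d,(v-K[1,2])/K[1,1]*d,d],-1)
    X=(p-t)@R; X[d<=0]=np.nan; return X
E
python3 - <<'E'
from h import *
for n in ["scene","side"]:
    f=np.load(n+"0.npz"); X=cloud(f); hsv=cv2.cvtColor(f["image"],cv2.COLOR_RGB2HSV)
    x,y,z=X[...,0],X[...,1],X[...,2]
    m=(z>.052)&(z<.068)&(x>.25)&(x<.8)&(abs(y)<.4)&(hsv[...,2]>120)&(hsv[...,0]<30)
    nn,l,s,_=cv2.connectedComponentsWithStats(m.astype(np.uint8))
    k=1+s[1:,4].argmax(); P=X[l==k]
    r=cv2.minAreaRect((P[:,:2]*1000).astype(np.float32)); print(n,"deck",r,np.median(P[:,2]),s[k])
    # candidates: lime tops
    g=(((hsv[...,0]>33)&(hsv[...,0]<50)&(hsv[...,1]>110)&(hsv[...,2]>110))).astype(np.uint8)
    nn,l,s,c=cv2.connectedComponentsWithStats(g)
    for k in range(1,nn):
        if s[k,4]>40:
            P=X[l==k]; P=P[np.isfinite(P[:,0])]; T=P[(P[:,2]>np.percentile(P[:,2],80)-.012)]
            zt=np.median(T[:,2]); T=T[abs(T[:,2]-zt)<.006]
            print(n,"lime",c[k].round(),s[k,4],"ztop",zt.round(3),"circ",cv2.minEnclosingCircle((T[:,:2]*1000).astype(np.float32)))
    # all tall stuff: obstacles clusters
    m=(z>.03)&(z<.3)&(x>.25)&(x<.95)&(abs(y)<.55)
    nn,l,s,c=cv2.connectedComponentsWithStats(m.astype(np.uint8))
    for k in range(1,nn):
        if s[k,4]>60:
            P=X[l==k]; print("  obs",c[k].round(),P.min(0).round(3),P.max(0).round(3))
im=np.load("scene0.npz")["image"][240:360,230:390,::-1]
cv2.imwrite("pics/crop.png",cv2.resize(im,None,fx=4,fy=4))
E
```

```text
scene deck ((509.7044372558594, 29.5037841796875), (341.0922546386719, 140.3550567626953), 87.73416900634766) 0.05921529851834596 [ 281  180   98   68 3137]
scene lime [300. 269.] 599 ztop 0.065 circ ((460.04193115234375, 305.26983642578125), 33.19612503051758)
scene lime [343. 293.] 411 ztop 0.05 circ ((355.6068115234375, 317.1412048339844), 25.0129337310791)
  obs [292. 124.] [ 0.641 -0.012  0.222] [0.657 0.015 0.3  ]
  obs [326. 140.] [ 0.538 -0.335  0.03 ] [0.713 0.016 0.3  ]
  obs [347. 150.] [ 0.631 -0.411  0.031] [ 0.664 -0.377  0.101]
  obs [283. 167.] [ 0.731 -0.231  0.03 ] [ 0.805 -0.052  0.121]
  obs [382. 167.] [ 0.453 -0.368  0.03 ] [ 0.522 -0.298  0.054]
  obs [161. 224.] [0.657 0.002 0.03 ] [0.916 0.484 0.169]
  obs [329. 219.] [ 0.419 -0.153  0.03 ] [0.591 0.218 0.063]
  obs [300. 274.] [0.428 0.273 0.03 ] [0.493 0.34  0.084]
  obs [343. 295.] [0.331 0.294 0.03 ] [0.38  0.342 0.053]
  obs [276. 318.] [0.407 0.402 0.03 ] [0.473 0.466 0.084]
side deck ((511.20538330078125, 31.765213012695312), (351.1714172363281, 142.2036590576172), 87.61854553222656) 0.0603971115180344 [ 256  182   80   65 2760]
side lime [251. 174.] 169 ztop 0.066 circ ((459.64739990234375, 302.1597595214844), 33.61855697631836)
side lime [220. 181.] 111 ztop 0.051 circ ((359.48529052734375, 314.2777099609375), 28.17832374572754)
  obs [325. 124.] [0.727 0.37  0.165] [0.822 0.414 0.17 ]
  obs [350. 163.] [ 0.538 -0.107  0.03 ] [0.917 0.465 0.3  ]
  obs [244. 171.] [0.407 0.269 0.03 ] [0.492 0.463 0.084]
  obs [220. 183.] [0.331 0.286 0.03 ] [0.38  0.341 0.065]
  obs [294. 220.] [ 0.419 -0.16   0.03 ] [0.59  0.215 0.065]
  obs [412. 231.] [ 0.737 -0.237  0.03 ] [ 0.807 -0.167  0.088]
  obs [416. 278.] [ 0.631 -0.418  0.03 ] [ 0.716 -0.312  0.103]
  obs [339. 294.] [ 0.455 -0.37   0.03 ] [ 0.522 -0.303  0.055]
  obs [406. 319.] [ 0.561 -0.483  0.03 ] [ 0.621 -0.42   0.037]
```

View pics/crop.png

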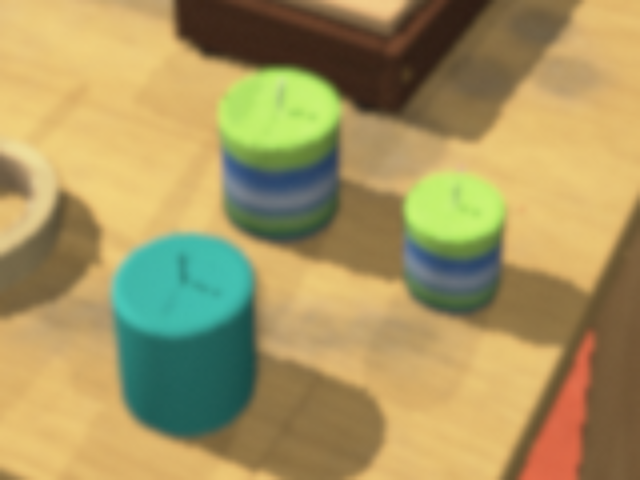

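Crop: the large banded candle is at top centre (300,270), about 66 mm wide, with its top at 65 mm. The smaller copy is on the right (50 mm wide) and the turquoise one at lower left, so the choice holds. The deck centre is about (0.5105, 0.0305), yaw -0.04 rad. I'll move above slat -130 with the fingers shut.

Request:
play_rows:
  moves:
    - [-1,0,0,0,0.5]
    - [-1,-0.43,-0.38,0.4,0]
    - [-1,-0.43,-0.38,0.4,0]
    - [-1,-0.43,-0.38,0.4,0]
    - [-1,-0.43,-0.38,0.4,0]
    - [-1,0,0,0,0]
    - [-1,0,0,0,0]
    - [-1,0,0,0,0]
    - [-1,0,0,0,0]
    - [-1,0,0,0,0]

```text
time_s: 1.35
ee_pos: [0.5051, -0.0991, 0.309]
eef_rot: [0.721, 0.693, 0.0, 0.0]
wrist_force: [-0.5, 0.8, 0.1]
grip_width: 0.0002
grip_force: 0.0
```

```bash
python3 - <<'E'
from plant import bot
from h import *
o=bot.get_obs(); print(o["ee_pos"],o["eef_rot"],o["wrist_force"],o["grip_width"])
f=bot.grab_frame("wrist"); np.savez("w0.npz",**f); cv2.imwrite("pics/w0.png",f["image"][:,:,::-1])
print((-f["R"].T@f["t"]).round(3))
E
```

```text
[ 0.50508969 -0.09913605  0.3089684 ] [7.20852167e-01 6.93088810e-01 1.13731128e-04 2.04114676e-04] [-0.5423364   0.78274572  0.07369666] 0.00021605717748328273
[ 0.509 -0.022  0.289]
```

View pics/w0.png

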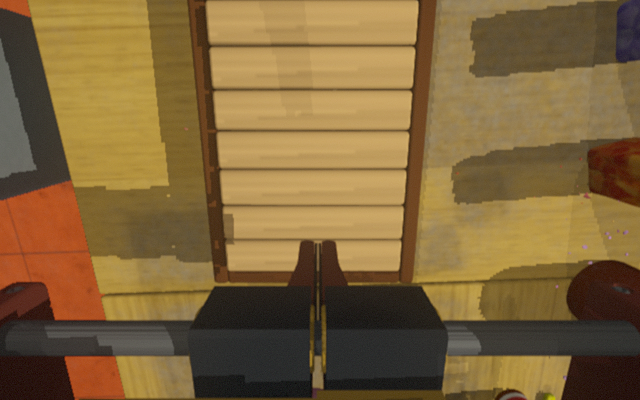

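The wrist view shows the fingers in front of the end of the deck, with slat gaps near rows 46, 89, 130, 169, 206 and 240 and frame edges at columns 215 and 410. I'll cast the gap rows onto z=0.06 to refine the deck's pose.

```bash
python3 - <<'E'
from h import *
from scipy.signal import find_peaks
f=np.load("w0.npz"); K,R,t=f["mtx"],f["R"],f["t"]; C=-R.T@t
def ray(u,v,z):
    d=R.T@np.array([(u-K[0,2])/K[0,0],(v-K[1,2])/K[1,1],1]); return C+d*(z-C[2])/d[2]
g=cv2.cvtColor(f["image"],cv2.COLOR_RGB2GRAY).astype(float)
ey=np.array([0.0405,.9992]); ex=np.array([.9992,-.0405]); c=np.array([.5105,.0305])
for u in (235,270,380,395):
    p=g[:270,u-4:u+5].mean(1); k,_=find_peaks(-p,prominence=12)
    out=[]
    for v in k:
        P=ray(u,v,.059)[:2]-c; out.append((int(v),round(1000*P@ey,1),round(1000*P@ex,1)))
    print(u,out)
# side edges of slats by brightness gradient
for v in (110,190):
    p=g[v-3:v+4].mean(0); gr=np.diff(p); a=150+gr[150:260].argmax(); b=380+gr[380:450].argmin()
    print(v,[(x,round(1000*(ray(x,v,.06)[:2]-c)@ex,1)) for x in (a,b)])
E
```

```text
235 [(45, np.float64(-15.3), np.float64(-50.9)), (89, np.float64(-41.2), np.float64(-52.6)), (130, np.float64(-67.0), np.float64(-54.3)), (169, np.float64(-93.2), np.float64(-56.1)), (205, np.float64(-118.9), np.float64(-57.8)), (239, np.float64(-144.7), np.float64(-59.5))]
270 [(31, np.float64(-7.4), np.float64(-28.8)), (45, np.float64(-15.2), np.float64(-29.1)), (89, np.float64(-41.2), np.float64(-30.1)), (130, np.float64(-67.0), np.float64(-31.1)), (169, np.float64(-93.1), np.float64(-32.0)), (205, np.float64(-118.9), np.float64(-33.0)), (239, np.float64(-144.7), np.float64(-34.0))]
380 [(45, np.float64(-15.2), np.float64(39.4)), (89, np.float64(-41.1), np.float64(40.8)), (130, np.float64(-66.9), np.float64(42.1)), (169, np.float64(-93.1), np.float64(43.5)), (205, np.float64(-118.8), np.float64(44.8)), (239, np.float64(-144.6), np.float64(46.2))]
395 [(45, np.float64(-15.2), np.float64(48.7)), (89, np.float64(-41.1), np.float64(50.4)), (130, np.float64(-66.9), np.float64(52.1)), (169, np.float64(-93.0), np.float64(53.8)), (205, np.float64(-118.8), np.float64(55.5)), (239, np.float64(-144.5), np.float64(57.1))]
110 [(np.int64(213), np.float64(-67.6)), (np.int64(410), np.float64(60.8))]
190 [(np.int64(220), np.float64(-67.3)), (np.int64(404), np.float64(60.8))]
```

Request:
play_rows:
  moves:
    - [-1,-0.02,0,0.4,0]
    - [-1,0,0,0.4,0]
    - [-1,0,0,0.3,0]
    - [-1,0,0,0.02,0]
    - [-1,0,0,0.02,0]
    - [-1,0,0,0.02,0]
    - [-1,0,0,0,0]
    - [-1,0,0,0,0]
    - [-1,0,0,0,0]
    - [-1,0,0,0,0]

```text
time_s: 2.65
ee_pos: [0.5048, -0.1007, 0.2392]
eef_rot: [0.721, 0.693, 0.0, 0.0]
wrist_force: [1.0, -0.2, 1.0]
grip_width: 0.0005
grip_force: 0.6
```

Request:
play_rows:
  moves:
    - [-1,0,0,0.02,0]
    - [-1,0,0,0.02,0]
    - [-1,0,0,0,0]
    - [-1,0,0,0,0]
    - [-1,0,0,0,0]
    - [-1,0,0,0,0]
    - [-1,0,0,0,0]
    - [-1,0,0,0,0]
    - [-1,0,0,0,0]
    - [-1,0,0,0,0]

```text
time_s: 3.9
ee_pos: [0.5047, -0.1007, 0.2366]
eef_rot: [0.721, 0.693, 0.0, 0.0]
wrist_force: [1.6, -0.5, 1.7]
grip_width: 0.0004
grip_force: 1.1
```

```bash
python3 - <<'E'
from plant import bot
import numpy as np
F=[]
for i in range(4):
    bot.grab_frame("wrist"); o=bot.get_obs(); F.append(o["wrist_force"][2])
print(np.round(F,2),o["ee_pos"])
E
```

```text
[2.75 2.3  2.09 1.82] [ 0.50472664 -0.10066476  0.23663803]
```

Slat -130 is soft: about 2.2 N at 5.4 mm. I'll step along slat by slat with presses of about 3 mm.

Request:
play_rows:
  moves:
    - [-1,0,0,-0.24,0]
    - [-1,0.433,0,0,0]
    - [-1,0,0,0,0]
    - [-1,0,0,0.1,0]
    - [-1,0,0,0.05,0]
    - [-1,0,0,0.05,0]
    - [-1,0,0,0,0]
    - [-1,0,0,0,0]
    - [-1,0,0,0,0]
    - [-1,0,0,0,0]

```text
time_s: 5.35
ee_pos: [0.5058, -0.0748, 0.2392]
eef_rot: [0.721, 0.693, 0.0, 0.0]
wrist_force: [-0.8, 0.1, 1.0]
grip_width: 0.0006
grip_force: 0.6
```

Request:
play_rows:
  moves:
    - [-1,0,0,-0.2,0]
    - [-1,0.433,0,0,0]
    - [-1,0,0,0,0]
    - [-1,0,0,0.1,0]
    - [-1,0,0,0.05,0]
    - [-1,0,0,0.05,0]
    - [-1,0,0,0,0]
    - [-1,0,0,0,0]
    - [-1,0,0,0,0]
    - [-1,0,0,0,0]

```text
time_s: 6.6
ee_pos: [0.5068, -0.0488, 0.2392]
eef_rot: [0.721, 0.693, 0.0, 0.0]
wrist_force: [-0.2, -0.1, 0.5]
grip_width: 0.0006
grip_force: 0.6
```

Request:
play_rows:
  moves:
    - [-1,0,0,-0.2,0]
    - [-1,0.433,0,0,0]
    - [-1,0,0,0,0]
    - [-1,0,0,0.1,0]
    - [-1,0,0,0.05,0]
    - [-1,0,0,0.05,0]
    - [-1,0,0,0,0]
    - [-1,0,0,0,0]
    - [-1,0,0,0,0]
    - [-1,0,0,0,0]

```text
time_s: 7.85
ee_pos: [0.5079, -0.0228, 0.2392]
eef_rot: [0.721, 0.693, 0.0, 0.0]
wrist_force: [0.2, -0.6, 0.3]
grip_width: 0.0003
grip_force: 0.6
```

Request:
play_rows:
  moves:
    - [-1,0,0,-0.2,0]
    - [-1,0.433,0,0,0]
    - [-1,0,0,0,0]
    - [-1,0,0,0.1,0]
    - [-1,0,0,0.05,0]
    - [-1,0,0,0.05,0]
    - [-1,0,0,0,0]
    - [-1,0,0,0,0]
    - [-1,0,0,0,0]
    - [-1,0,0,0,0]

```text
time_s: 9.1
ee_pos: [0.5089, 0.0031, 0.2392]
eef_rot: [0.721, 0.693, 0.0, 0.0]
wrist_force: [-0.4, -1.1, 1.3]
grip_width: 0.0004
grip_force: 0.6
```

Request:
play_rows:
  moves:
    - [-1,0,0,-0.2,0]
    - [-1,0.433,0,0,0]
    - [-1,0,0,0,0]
    - [-1,0,0,0.1,0]
    - [-1,0,0,0.05,0]
    - [-1,0,0,0.05,0]
    - [-1,0,0,0,0]
    - [-1,0,0,0,0]
    - [-1,0,0,0,0]
    - [-1,0,0,0,0]

```text
time_s: 10.35
ee_pos: [0.51, 0.0291, 0.2392]
eef_rot: [0.721, 0.693, 0.0, 0.0]
wrist_force: [0.3, -1.1, 0.7]
grip_width: 0.0004
grip_force: 0.6
```

Request:
play_rows:
  moves:
    - [-1,0,0,-0.2,0]
    - [-1,0.433,0,0,0]
    - [-1,0,0,0,0]
    - [-1,0,0,0.1,0]
    - [-1,0,0,0.05,0]
    - [-1,0,0,0.05,0]
    - [-1,0,0,0,0]
    - [-1,0,0,0,0]
    - [-1,0,0,0,0]
    - [-1,0,0,0,0]

```text
time_s: 11.6
ee_pos: [0.511, 0.055, 0.2392]
eef_rot: [0.721, 0.693, 0.0, 0.0]
wrist_force: [-0.3, -0.2, 0.8]
grip_width: 0.0005
grip_force: 0.6
```

Request:
play_rows:
  moves:
    - [-1,0,0,-0.2,0]
    - [-1,0.433,0,0,0]
    - [-1,0,0,0,0]
    - [-1,0,0,0.1,0]
    - [-1,0,0,0.05,0]
    - [-1,0,0,0.05,0]
    - [-1,0,0,0,0]
    - [-1,0,0,0,0]
    - [-1,0,0,0,0]
    - [-1,0,0,0,0]

```text
time_s: 12.85
ee_pos: [0.5121, 0.081, 0.2392]
eef_rot: [0.721, 0.693, 0.0, 0.0]
wrist_force: [-0.3, -1.5, 0.7]
grip_width: 0.0004
grip_force: 0.6
```

Request:
play_rows:
  moves:
    - [-1,0,0,-0.2,0]
    - [-1,0.433,0,0,0]
    - [-1,0,0,0,0]
    - [-1,0,0,0.1,0]
    - [-1,0,0,0.05,0]
    - [-1,0,0,0.05,0]
    - [-1,0,0,0,0]
    - [-1,0,0,0,0]
    - [-1,0,0,0,0]
    - [-1,0,0,0,0]

```text
time_s: 14.1
ee_pos: [0.5131, 0.107, 0.2392]
eef_rot: [0.721, 0.693, 0.0, 0.0]
wrist_force: [-0.2, -1.6, 0.2]
grip_width: 0.0004
grip_force: 0.6
```

Request:
play_rows:
  moves:
    - [-1,0,0,-0.2,0]
    - [-1,0.433,0,0,0]
    - [-1,0,0,0,0]
    - [-1,0,0,0.1,0]
    - [-1,0,0,0.05,0]
    - [-1,0,0,0.05,0]
    - [-1,0,0,0,0]
    - [-1,0,0,0,0]
    - [-1,0,0,0,0]
    - [-1,0,0,0,0]

```text
time_s: 15.35
ee_pos: [0.5138, 0.1324, 0.2403]
eef_rot: [0.721, 0.693, -0.0, 0.0]
wrist_force: [-4.6, -2.1, 8.2]
grip_width: 0.0006
grip_force: 4.2
```

Request:
play_rows:
  moves:
    - [-1,0,0,-0.2,0]
    - [-1,0.433,0,0,0]
    - [-1,0,0,0,0]
    - [-1,0,0,0.1,0]
    - [-1,0,0,0.05,0]
    - [-1,0,0,0.05,0]
    - [-1,0,0,0,0]
    - [-1,0,0,0,0]
    - [-1,0,0,0,0]
    - [-1,0,0,0,0]

```text
time_s: 16.6
ee_pos: [0.5149, 0.1583, 0.2403]
eef_rot: [0.721, 0.693, -0.0, 0.0]
wrist_force: [-4.7, -0.4, 8.3]
grip_width: 0.0005
grip_force: 4.2
```

Slats +104 and +130 are both firm (8 N) and +78 is soft. To rule out the tip bridging two slats, I'll press the far edges of both.

Request:
play_rows:
  moves:
    - [-1,0,0,-0.2,0]
    - [-1,0.08,0,0,0]
    - [-1,0,0,0,0]
    - [-1,0,0,0.1,0]
    - [-1,0,0,0.05,0]
    - [-1,0,0,0.05,0]
    - [-1,0,0,0,0]
    - [-1,0,0,0,0]
    - [-1,0,0,0,0]
    - [-1,0,0,0,0]

```text
time_s: 17.85
ee_pos: [0.515, 0.1637, 0.2403]
eef_rot: [0.721, 0.693, -0.0, -0.0]
wrist_force: [-4.5, -1.6, 8.9]
grip_width: 0.0005
grip_force: 4.4
```

Request:
play_rows:
  moves:
    - [-1,0,0,-0.2,0]
    - [-1,-0.6,0,0,0]
    - [-1,0,0,0,0]
    - [-1,0,0,0.1,0]
    - [-1,0,0,0.05,0]
    - [-1,0,0,0.05,0]
    - [-1,0,0,0,0]
    - [-1,0,0,0,0]
    - [-1,0,0,0,0]
    - [-1,0,0,0,0]

```text
time_s: 19.1
ee_pos: [0.5136, 0.1283, 0.2403]
eef_rot: [0.721, 0.693, -0.0, -0.0]
wrist_force: [-5.4, -0.9, 8.5]
grip_width: 0.0004
grip_force: 4.3
```

Both are independently firm, so the batten straddles y = +117 mm (world about 0.5137, 0.1462). Now I lift, open the gripper and go over the candle.

Request:
play_rows:
  moves:
    - [-1,0,0,-0.75,0]
    - [1,0,0,-0.75,0]
    - [1,0.578,-0.203,0,0]
    - [1,0.578,-0.203,0,0]
    - [1,0.578,-0.203,0,0]
    - [1,0.578,-0.203,0,0]
    - [1,0.578,-0.203,0,0]
    - [1,0,0,0,0]
    - [1,0,0,0,0]
    - [1,0,0,0,0]

```text
time_s: 20.35
ee_pos: [0.4603, 0.3027, 0.329]
eef_rot: [0.721, 0.692, -0.0, 0.0]
wrist_force: [0.3, 0.5, 0.6]
grip_width: 0.0862
grip_force: 0.0
```

```bash
python3 - <<'E'
from plant import bot
from h import *
o=bot.get_obs(); print(o["ee_pos"],o["wrist_force"],o["grip_width"])
for n in ["wrist","side","scene"]:
    f=bot.grab_frame(n); X=cloud(f); hsv=cv2.cvtColor(f["image"],cv2.COLOR_RGB2HSV)
    if n=="wrist": cv2.imwrite("pics/w1.png",f["image"][:,:,::-1])
    z=X[...,2]; m=(abs(X[...,0]-.46)<.045)&(abs(X[...,1]-.304)<.045)&(z>.055)&(z<.072)
    P=X[m]
    if len(P)>20: print(n,len(P),np.median(P[:,2]),cv2.minEnclosingCircle((P[:,:2]*1000).astype(np.float32)),P.min(0),P.max(0))
E
```

```text
[0.46029868 0.30267457 0.32895399] [0.31125203 0.47385282 0.58917095] 0.08622257200050798
wrist 5482 0.06539386758456509 ((462.995849609375, 305.0286865234375), 32.36589050292969) [0.43085768 0.27326791 0.0551731 ] [0.49389071 0.3368076  0.0719746 ]
side 176 0.06605729632607571 ((460.0100402832031, 301.98590087890625), 34.44099807739258) [0.42907511 0.27024142 0.05530735] [0.49207168 0.33560163 0.07093448]
scene 569 0.06502479755583614 ((461.7130432128906, 305.9801330566406), 33.349117279052734) [0.42885083 0.27340559 0.05503698] [0.49177528 0.33781853 0.07046155]
```

View pics/w1.png

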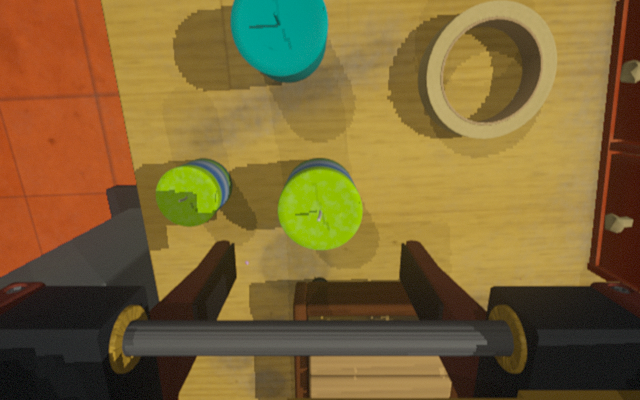

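The wrist view shows the candle at (320,208), centred between the fingers at columns 235 and 400. The small candle at (190,195) is clear of the left finger. I'll shift 1–2 mm, descend and grip.

Request:
play_rows:
  moves:
    - [1,0.025,0.02,0.6,0]
    - [1,0,0,0.6,0]
    - [1,0,0,0.5,0]
    - [1,0,0,0.3,0]
    - [1,0,0,0.1,0]
    - [1,0,0,0,0]
    - [-1,0,0,0,0]
    - [-1,0,0,0,0]
    - [-1,0,0,0,0]
    - [-1,0,0,0,0]

```text
time_s: 21.75
ee_pos: [0.4615, 0.305, 0.2038]
eef_rot: [0.721, 0.693, 0.001, 0.0]
wrist_force: [0.6, 0.0, 2.8]
grip_width: 0.0625
grip_force: 30.0
```

Request:
play_rows:
  moves:
    - [-1,0,0,-0.3,0]
    - [-1,0,0,-0.6,0]
    - [-1,0,0,-0.6,0]
    - [-1,-0.522,0.195,0,0]
    - [-1,-0.522,0.195,0,0]
    - [-1,-0.522,0.195,0,0]
    - [-1,-0.522,0.195,0,0]
    - [-1,-0.522,0.195,0,0]
    - [-1,0,0,0,0]
    - [-1,0,0,0,0]

```text
time_s: 23.0
ee_pos: [0.5131, 0.1463, 0.2929]
eef_rot: [0.721, 0.693, -0.0, -0.001]
wrist_force: [0.1, 0.1, -5.0]
grip_width: 0.0629
grip_force: 30.0
```

```bash
python3 - <<'E'
from plant import bot
from h import *
o=bot.get_obs(); print(o["ee_pos"],o["wrist_force"],o["grip_width"])
f=bot.grab_frame("scene"); cv2.imwrite("pics/s2.png",cv2.resize(f["image"][130:290,230:430,::-1],None,fx=4,fy=3.7))
X=cloud(f); m=(abs(X[...,0]-.5137)<.045)&(abs(X[...,1]-.146)<.045)&(X[...,2]>.075)&(X[...,2]<.17)
hsv=cv2.cvtColor(f["image"],cv2.COLOR_RGB2HSV); m&=(hsv[...,0]>33)&(hsv[...,0]<125)&(hsv[...,1]>60)
P=X[m]; print(len(P),np.percentile(P,[1,50,99],axis=0).round(4))
E
```

```text
[0.51313339 0.1462549  0.29287231] [ 0.13008599  0.10367585 -5.01042033] 0.06292855437982418
612 [[0.4813 0.1206 0.0975]
 [0.5067 0.1681 0.1472]
 [0.5442 0.1793 0.157 ]]
```

View pics/s2.png

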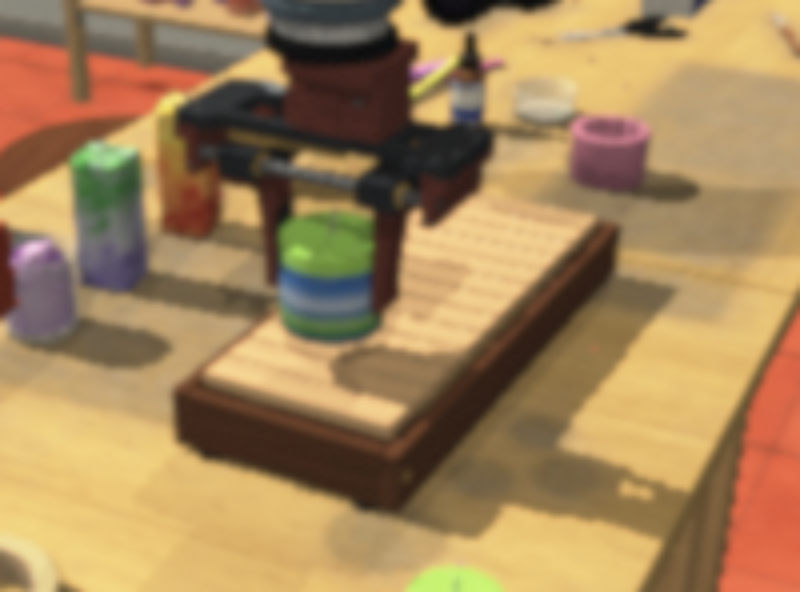

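The candle is held upright over the left end of the deck (crop 330,275). Lowering it to just above the slats.

Request:
play_rows:
  moves:
    - [-1,0,0,0.2,0]
    - [-1,0,0,0.2,0]
    - [-1,0,0,0.04,0]
    - [-1,0,0,0.02,0]
    - [-1,0,0,0.02,0]
    - [-1,0,0,0,0]
    - [-1,0,0,0,0]
    - [-1,0,0,0,0]
    - [-1,0,0,0,0]
    - [-1,0,0,0,0]

```text
time_s: 24.3
ee_pos: [0.5134, 0.1461, 0.2642]
eef_rot: [0.721, 0.693, 0.0, -0.0]
wrist_force: [1.0, -0.2, -5.5]
grip_width: 0.0627
grip_force: 30.0
```

Request:
play_rows:
  moves:
    - [-1,0,0,0.01,0]
    - [-1,0,0,0.01,0]
    - [-1,0,0,0,0]
    - [-1,0,0,0,0]
    - [-1,0,0,0,0]
    - [-1,0,0,0,0]
    - [-1,0,0,0,0]
    - [-1,0,0,0,0]
    - [-1,0,0,0,0]
    - [-1,0,0,0,0]

```text
time_s: 25.55
ee_pos: [0.5134, 0.1461, 0.263]
eef_rot: [0.721, 0.693, 0.0, -0.0]
wrist_force: [0.3, 0.2, -5.0]
grip_width: 0.0628
grip_force: 30.0
```

Request:
play_rows:
  moves:
    - [-1,0,0,0.01,0]
    - [-1,0,0,0,0]
    - [-1,0,0,0,0]
    - [-1,0,0,0,0]
    - [1,0,0,0,0]
    - [1,0,0,0,0]
    - [1,0,0,0,0]
    - [1,0,0,0,0]
    - [1,0,0,0,0]
    - [1,0,0,0,0]

```text
time_s: 26.8
ee_pos: [0.5134, 0.1461, 0.2624]
eef_rot: [0.721, 0.693, -0.0, -0.0]
wrist_force: [-0.8, 0.6, -0.3]
grip_width: 0.0878
grip_force: 0.0
```

Request:
play_rows:
  moves:
    - [1,0,0,-0.3,0]
    - [1,0,0,-0.5,0]
    - [1,0,0,-0.7,0]
    - [1,0,0,-0.7,0]
    - [1,0,0,0,0]
    - [1,0,0,0,0]
    - [1,-0.8,0,0,0]
    - [1,-0.8,0,0,0]
    - [1,0,0,0,0]
    - [1,0,0,0,0]

```text
time_s: 28.05
ee_pos: [0.5095, 0.0503, 0.3933]
eef_rot: [0.721, 0.693, -0.001, -0.001]
wrist_force: [0.3, 1.2, -0.2]
grip_width: 0.0877
grip_force: 0.0
```

```bash
python3 - <<'E'
from plant import bot
from h import *
o=bot.get_obs(); print(o["ee_pos"],o["wrist_force"],o["grip_width"])
ims=[]
for n in ["wrist","scene"]:
    f=bot.grab_frame(n); ims.append(f["image"][:,:,::-1]); X=cloud(f)
    hsv=cv2.cvtColor(f["image"],cv2.COLOR_RGB2HSV)
    m=(abs(X[...,0]-.5137)<.045)&(abs(X[...,1]-.146)<.045)&(X[...,2]>.11)&(X[...,2]<.132)&(hsv[...,0]>33)&(hsv[...,0]<55)
    P=X[m]
    if len(P)<30: continue
    T=P[abs(P[:,2]-np.median(P[:,2]))<.004]
    A=np.c_[T[:,:2]-T[:,:2].mean(0),np.ones(len(T))]; q=np.linalg.lstsq(A,T[:,2],rcond=None)[0]
    print(n,len(T),"top z",np.median(T[:,2]),"tilt",q[:2],cv2.minEnclosingCircle((T[:,:2]*1000).astype(np.float32)))
    s=(abs(X[...,0]-.51)<.05)&(abs(X[...,1]-.0)<.08)&(abs(X[...,2]-.06)<.008); print("slat z",np.median(X[s][:,2]) if s.any() else None)
cv2.imwrite("pics/end.png",cv2.resize(ims[1][100:330,200:500],None,fx=2.5,fy=2.5))
E
```

```text
[0.509526   0.05032188 0.39325696] [ 0.33448876  1.2288863  -0.17911656] 0.08766027820802248
wrist 6943 top z 0.1238670044240667 tilt [-0.00213881  0.003991  ] ((514.126220703125, 145.4376220703125), 31.88396644592285)
slat z 0.05938256955893845
scene 302 top z 0.12362253480239327 tilt [ 0.01027214 -0.02085079] ((512.0116577148438, 144.86358642578125), 34.149784088134766)
slat z 0.05939232901112462
```

View pics/end.png

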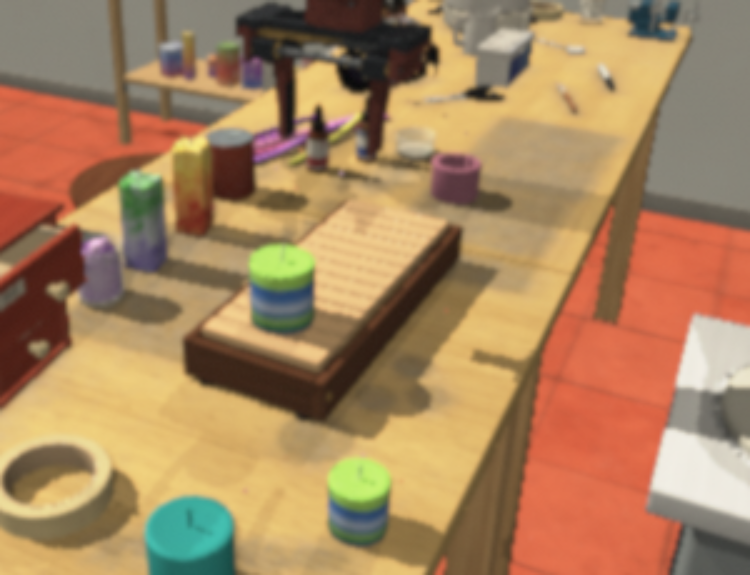

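The candle stands free and upright at crop (282,287). Its top is at 0.1237 against 0.065 on the table, so it has sunk about 1.3 mm, with tilt below 0.005 rad. Handing in.

```bash
python3 -c "
from plant import bot
print(bot.sign_off())"
```

```text
the job is handed in; nothing more can be done
None
```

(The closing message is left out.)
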